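# Run a fingertip along the specimen box to shut its lids

## Robot

A 6-joint arm with a two-finger parallel gripper is mounted at the origin on the work surface. World frame = base frame: x ahead of the robot, y to its left, z up, the work surface at z = 0. Lengths are in mm, angles in rad, forces in N, time in s.
With the tool pointing down it reaches from about 350 to 800 mm from the base axis. Payload 7.3 kg.
Tool frame: the origin (TCP) lies between the finger pads, 19 mm behind the fingertips; this is the grasp point; z points along the fingers, y is the line along which they close (so a half turn about z gives the same grasp; the last joint's range is limited). The gripper opens to 85 mm and grips with 20 to 120 N. Pads are 22 mm wide; open, the fingers measure 114 mm over their backs; the gripper's body (76 mm by 85 mm) begins 54 mm behind the grasp point. The pads swing forward as they close: fully open they stand 13 mm farther back than shut.
Start: joints at [-1.482, 0.342, 1.524, -0, 1.275, -0.146], TCP at [122.162, -510.607, 250.022] pointing down, gripper open.
Joint ranges: [-2.53, 2.53], [-0.77, 2.02], [0.04, 2.7], [-1, 4.14], [0.28, 2.66], [-3.11, 3.11]. Speed limits (rad/s): [2.57, 2.57, 3.14, 3.14, 3.14, 3.14].

## Interface

Orientations are given as a rotation vector (axis times angle).
In Python, from rig import robot gives the robot as it stands. Calls block until the motion is done:
- robot.movep(position, orientation): joint-space move of the TCP to a pose.
- robot.movel(position, orientation=None, rate=150, threshold=None): straight line of the TCP; orientation=None keeps the orientation; rate is the mean speed in mm/s. With threshold (N) it stops when the force on the tool has changed by that much, and returns True; else False.
- robot.move_joints(angles): joint-space move.
- robot.move_gripper(opening, squeeze=None): finger opening in mm; squeeze is the grip in N (None keeps the last); returns when the fingers have stopped.
- robot.hold(seconds).
- robot.inverse_kinematics(position, orientation): joint angles nearest the present ones, or None.
- robot.sense(): the state.
- robot.read_camera(name): name is "side" or "top"; returns a dict with "img" (400x640x3 uint8, blue, green, red), "vertical_fov" (degrees; the focal length in pixels is half the picture's height over the tangent of half this angle, whatever the lens; pixels are square), "cx", "cy" (the principal point, pixels), "k1" (the pictures are not rectified: a ray, as slopes to the right and down, at radius r is drawn at 1 + k1 r^2 times it, then the intrinsics apply), "pose" (4x4, takes a point from camera to world coordinates). Camera axes: x right, y down, z forward; pixel columns grow to the right and rows downward; lengths in mm; the calibration is good to about 2 mm. A picture is of the moment at which its call begins. There is no depth.
A pose or a line that the arm cannot do raises robot.IKError and nothing moves.
- robot.hand_in(): hands the job in; it is judged then, once.
Trained networks look in the newest picture that a camera, given by its name, has taken for a name from the list of things; names that differ only in an ending like _2 or _b are one class to them, and where a whole thing is asked for, a point or a joint stands for the part that bears it (a point fixed in the world has none). Each returns a list of dicts, best first, with "confidence" (0 to 1); they miss things now and then, are a little off and sometimes report something else, mostly with a low value. They report only what shows in the picture. A call takes as long as a camera call.
- robot.boxes_of(camera, name): "bbox" ([centre column, centre row, width, height] as shares, 0 to 1, of the picture: columns of its width, rows of its height, round what is visible of it).
- robot.cut_out(camera, name): "mask" (400x640 bool, what is visible of it) and "bbox" ([centre column, centre row, width, height] as shares, 0 to 1, of the picture: columns of its width, rows of its height, round what is visible of it).
- robot.place_of(camera, name): "at" ([column, row] as shares, 0 to 1, of the picture: columns of its width, rows of its height: a listed point, or the origin of a listed thing).
The state is a dict: "t": time; "joint_pos": joint angles; "qd": joint speeds; "effort": joint torques, N m; "eef_pos": TCP position; "orientation": TCP orientation; "wrist_force": force on the tool from outside, world axes, zero at the start; "wrist_torque": the same for the moment, N m; "opening": finger opening in mm; "grasp_force": force on a finger pad.
Only numpy, scipy, OpenCV 4.12 (cv2) and the standard library are available. Lean on these libraries where they do the work, as an engineer would, in place of code of your own. Each camera call takes 0.05 s, during which the arm holds its last target. There are 200 camera calls.

## Task

Shut all five lids of the long specimen box by running closed fingertips lightly along the middle of the row in a single pass, going from the lids' hinges towards their raised free edges, and keeping your hand down at the row until the last lid lies flat; then take the hand clear. Only touch the box, do not pick up, tip or shove the box along. Leave the short box as it is with its lids open, and leave everything else on the bench where it stands.

Things in the scene. Friction and masses are not known exactly. Their poses are not given: they have to be found in the camera images.
- long_box: grey box, loose, 44 x 254 mm, rim 34 mm high, 0.7 kg; origin at the centre of its underside, z up, y along the row of five lids. Shut lids lie on its rim, upper face 38 mm above the origin, 42 mm apart, the middle one over the origin; flat solid end strips 22 mm long, level with the shut lids (38 mm), at both ends. Each lid is hinged on its +y side, its free -y edge up at first
- long_box_start (a point): point over the middle of the long box's +y end face, 38 mm above its underside (the height of the upper face of a shut lid): the end to begin at: a fingertip going from here along -y just above shut height folds each lid down in turn; from the other end it catches under them
- long_box_finish (a point): same over the -y end face: the far end of the row
- lid1 (a joint): white rectangular lid number 1 of the long box, counted from its +y (hinge) end, 33 mm along the row, 40 mm across, 4 mm thick; its near edge is 5 mm, its free edge 38 mm from the hinge, which lies 32 mm above the box underside; value is its opening angle: 0 = flat shut, 1.25 = stop. It stays where it is left (very light hinge friction, about 0.1 N at its free edge)
- lid2 (a joint): white rectangular lid number 2 of the long box, counted from its +y (hinge) end, 33 mm along the row, 40 mm across, 4 mm thick; its near edge is 5 mm, its free edge 38 mm from the hinge, which lies 32 mm above the box underside; value is its opening angle: 0 = flat shut, 1.25 = stop. It stays where it is left (very light hinge friction, about 0.1 N at its free edge)
- lid3 (a joint): white rectangular lid number 3 of the long box, counted from its +y (hinge) end, 33 mm along the row, 40 mm across, 4 mm thick; its near edge is 5 mm, its free edge 38 mm from the hinge, which lies 32 mm above the box underside; value is its opening angle: 0 = flat shut, 1.25 = stop. It stays where it is left (very light hinge friction, about 0.1 N at its free edge)
- lid4 (a joint): white rectangular lid number 4 of the long box, counted from its +y (hinge) end, 33 mm along the row, 40 mm across, 4 mm thick; its near edge is 5 mm, its free edge 38 mm from the hinge, which lies 32 mm above the box underside; value is its opening angle: 0 = flat shut, 1.25 = stop. It stays where it is left (very light hinge friction, about 0.1 N at its free edge)
- lid5 (a joint): white rectangular lid number 5 of the long box, counted from its +y (hinge) end, 33 mm along the row, 40 mm across, 4 mm thick; its near edge is 5 mm, its free edge 38 mm from the hinge, which lies 32 mm above the box underside; value is its opening angle: 0 = flat shut, 1.25 = stop. It stays where it is left (very light hinge friction, about 0.1 N at its free edge)
- lid1_edge (a point): middle of the free edge of the first lid, 38 mm from its hinge (middle of its thickness)
- lid5_edge (a point): middle of the free edge of the last lid, 38 mm from its hinge (middle of its thickness)
- short_box: the short box of the same make with three lids, 44 x 170 mm, 34 mm high, to be left as it is with its lids open (standing up to 40 mm above its rim); loose; origin at the centre of its underside, y along its row
- slid1 (a joint): lid 1 of the short box, opening angle (0 = shut); leave it open
- slid2 (a joint): lid 2 of the short box, opening angle (0 = shut); leave it open
- slid3 (a joint): lid 3 of the short box, opening angle (0 = shut); leave it open
- oil_bottle: small amber bottle, 28 mm across, 70 mm tall, loose; origin under its centre
- stain_jar: open glass jar, 60 mm across, 65 mm tall, loose; origin under its centre
- dish: flat closed round dish, 80 mm across, 16 mm tall, loose; origin under its centre
- slide_pack: cardboard pack 30 x 80 x 28 mm, loose; origin under its centre
- marker: white marker pen with a black cap, lying flat, 140 mm long (its x), 15 mm thick, loose
- loupe: plain metal waisted eyepiece, 42 mm across, 34 mm tall, loose; origin under its centre

How it is judged:
By the outcome, as a careful person would: the job done as asked, in the order asked, and still so for the second after the job is handed in, with the robot touching nothing.
It also fails if it takes over 42 s, if anything falls off the work surface, if the arm or the gripper's body presses on something with over 40 N, if the wrist force passes 120 N, or if a joint passes its speed limit or range.

## Working session

There is one attempt and no reset: what is moved stays moved. The work goes in short steps, each a Python script; the robot and the scene stay as the last script left them, time stands still between calls to the robot, and variables do not carry over. Pictures are saved under pics/ and viewed, at most 10 in all, crops included, and the job is handed in when it is done.

```bash
mkdir -p pics; cat > h.py <<'E'
import numpy as np, cv2
from rig import robot
def K(c):
    f=200/np.tan(np.radians(c["vertical_fov"])/2)
    return np.array([[f,0,c["cx"]],[0,f,c["cy"]],[0,0,1.]]),np.array([c["k1"],0,0,0.])
def ray(c,at):
    k,d=K(c); p=cv2.undistortPoints(np.array([[[at[0]*640,at[1]*400]]],float),k,d)[0,0]
    T=np.array(c["pose"]); return T[:3,3],T[:3,:3]@np.array([p[0],p[1],1])
def onz(c,at,z):
    o,v=ray(c,at); return o+v*(z-o[2])/v[2]
def proj(c,P):
    k,d=K(c); T=np.linalg.inv(np.array(c["pose"])); r=cv2.Rodrigues(T[:3,:3])[0]
    return cv2.projectPoints(np.array(P,float).reshape(-1,1,3),r,T[:3,3],k,d)[0].reshape(-1,2)
E
python3 - <<'E'
from h import *
for n in("top","side"):
    c=robot.read_camera(n); cv2.imwrite(f"pics/{n}0.png",c["img"]); print(n,np.round(np.array(c["pose"])[:3,3]))
    for k,z in dict(long_box=0,long_box_start=38,long_box_finish=38,short_box=0,lid1_edge=65,lid5_edge=65,oil_bottle=0,stain_jar=0,dish=0,slide_pack=0,marker=7,loupe=0).items():
        for r in robot.place_of(n,k)[:2]: print(k,round(r["confidence"],2),np.round(np.array(r["at"])*[640,400]),np.round(onz(c,r["at"],z)[:2]))
E
```

```text
top [ 269.  -39. 1266.]
long_box 0.71 [316. 216.] [514. -35.]
long_box_start 0.74 [188. 256.] [409. 314.]
long_box_start 0.59 [424. 243.] [ 422. -325.]
long_box_finish 0.77 [361. 204.] [ 536. -160.]
short_box 0.65 [290. 165.] [668.  35.]
lid1_edge 0.57 [282. 223.] [486.  56.]
lid5_edge 0.71 [351. 204.] [ 530. -131.]
oil_bottle 0.48 [218. 200.] [569. 245.]
oil_bottle 0.46 [408. 150.] [ 702. -311.]
stain_jar 0.67 [404. 193.] [ 573. -291.]
dish 0.57 [189. 254.] [417. 323.]
slide_pack 0.56 [209. 157.] [699. 271.]
marker 0.72 [422. 242.] [ 428. -328.]
loupe 0.73 [409. 148.] [ 707. -316.]
side [ 474. -627.  823.]
long_box 0.77 [313. 220.] [512. -34.]
long_box 0.4 [321. 145.] [560. 253.]
long_box_start 0.58 [296. 174.] [477. 101.]
long_box_start 0.53 [320. 144.] [556. 217.]
long_box_finish 0.78 [328. 251.] [ 539. -154.]
long_box_finish 0.71 [289. 334.] [ 438. -343.]
short_box 0.97 [367. 193.] [669.  44.]
short_box 0.68 [276. 131.] [422. 329.]
lid1_edge 0.38 [304. 180.] [497.  52.]
lid5_edge 0.61 [322. 234.] [ 527. -122.]
oil_bottle 0.49 [320. 147.] [559. 243.]
dish 0.61 [272. 132.] [412. 325.]
dish 0.41 [349. 308.] [ 574. -282.]
slide_pack 0.62 [361. 140.] [691. 262.]
marker 0.59 [290. 333.] [ 440. -330.]
marker 0.25 [330. 252.] [ 546. -137.]
loupe 0.84 [411. 320.] [ 706. -324.]
loupe 0.67 [324. 234.] [538. -81.]
```

View pics/top0.png

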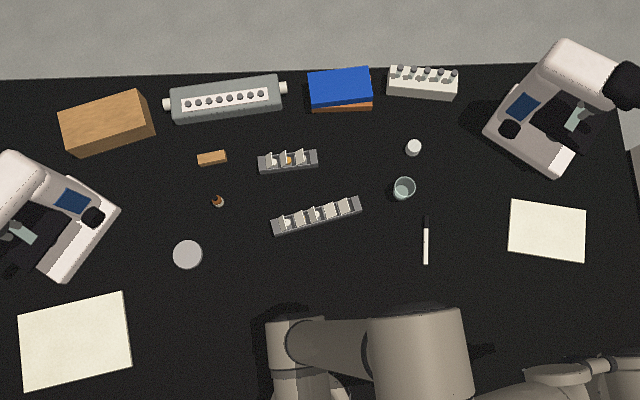

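View pics/side0.png

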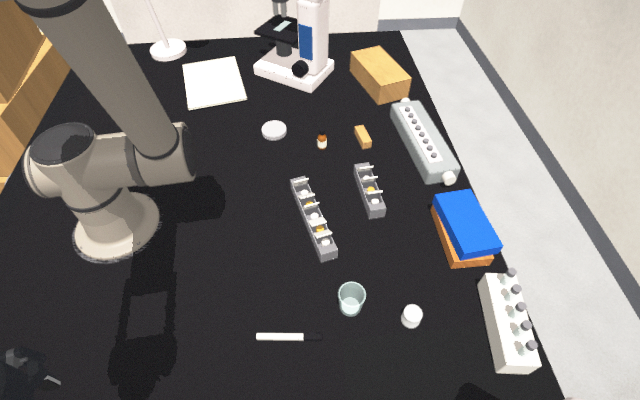

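```bash
cat > fit.py <<'E'
from h import *
from scipy.optimize import minimize
def parts(x,y,a,ang):
    R=np.array([[np.cos(a),-np.sin(a)],[np.sin(a),np.cos(a)]])
    def W(P): P=np.array(P,float); P[:,:2]=P[:,:2]@R.T+[x,y]; return P
    box=lambda y0,y1,z1:[[sx*22,yy,z] for sx in(-1,1) for yy in(y0,y1) for z in(0,z1)]
    out=[W(box(-127,127,34)),W(box(105,127,38)),W(box(-127,-105,38))]
    for i in range(5):
        h=84-42*i+21.5; t=ang[i] if np.ndim(ang) else ang
        out.append(W([[sx*20,h-r*np.cos(t)+n*np.sin(t),32+r*np.sin(t)+n*np.cos(t)] for sx in(-1,1) for r in(5,38) for n in(2,6)]))
    return out
def render(c,p):
    m=np.zeros((1600,2560),np.uint8)
    for P in parts(*p): cv2.fillConvexPoly(m,cv2.convexHull(np.round(proj(c,P)*4+1.5).astype(np.int32)),1)
    return cv2.resize(m.astype(np.float32),(640,400),interpolation=cv2.INTER_AREA)
E
python3 - <<'E'
from fit import *
C=[];M=[]
for n in("top","side"):
    c=robot.read_camera(n); m=[r for r in robot.cut_out(n,"long_box")]
    print(n,[(round(r["confidence"],2),np.round(np.array(r["bbox"])[:2]*[640,400]),r["mask"].sum()) for r in m])
    t=np.array([[316,216],[313,220]][len(C)])
    r=min(m,key=lambda r:np.linalg.norm(np.array(r["bbox"])[:2]*[640,400]-t)); C.append(c);M.append(r["mask"].astype(np.float32))
def cost(p,flip=0,ix=(0,1)):
    q=[p[0]*10+513,p[1]*10-35,p[2]*.03+.238+flip,1.15+.1*p[3]]
    return sum(np.abs(render(C[i],q)-M[i]).sum()/M[i].sum() for i in ix)
for f in(0,np.pi):
  for ix in((0,1),(0,),(1,)):
    r=minimize(cost,[0,0,0,0],args=(f,ix),method="Nelder-Mead",options=dict(initial_simplex=np.vstack([[0]*4,np.eye(4)]),maxfev=250,xatol=.01))
    p=r.x; print(f,ix,round(r.fun,3),np.round([p[0]*10+513,p[1]*10-35,p[2]*.03+.238,1.15+.1*p[3]],3))
    if f==0 and ix==(0,1): q=[p[0]*10+513,p[1]*10-35,p[2]*.03+.238,1.15+.1*p[3]]
ims=[]
for c,(u,v) in zip(C,((250,185),(265,160))):
    im=cv2.resize(c["img"][v:v+100,u:u+130],None,fx=6,fy=6,interpolation=cv2.INTER_CUBIC)
    im=im[:290] if 0 else im
    for P in parts(*q): cv2.polylines(im,[cv2.convexHull(np.round((proj(c,P)-[u,v]+.5)*6).astype(np.int32))],True,(0,255,0),1)
    ims.append(cv2.resize(im,(390*2,300)))
    ims[-1]=im
cv2.imwrite("pics/ov1.png",ims[0]);cv2.imwrite("pics/ov2.png",ims[1][:600])
E
```

```text
top [(0.62, array([317., 214.]), np.int64(1661))]
side [(0.77, array([313., 218.]), np.int64(1676))]
0 (0, 1) 0.152 [ 5.11086e+02 -3.44910e+01  2.43000e-01  1.16300e+00]
0 (0,) 0.06 [ 5.10557e+02 -3.53290e+01  2.46000e-01  1.22100e+00]
0 (1,) 0.068 [ 5.11395e+02 -3.20790e+01  2.32000e-01  1.03200e+00]
3.141592653589793 (0, 1) 0.171 [ 5.10918e+02 -3.36260e+01  2.35000e-01  1.20300e+00]
3.141592653589793 (0,) 0.062 [ 5.1026e+02 -3.4795e+01  2.4500e-01  1.2060e+00]
3.141592653589793 (1,) 0.093 [ 5.11237e+02 -3.20330e+01  2.30000e-01  1.18400e+00]
```

View pics/ov1.png

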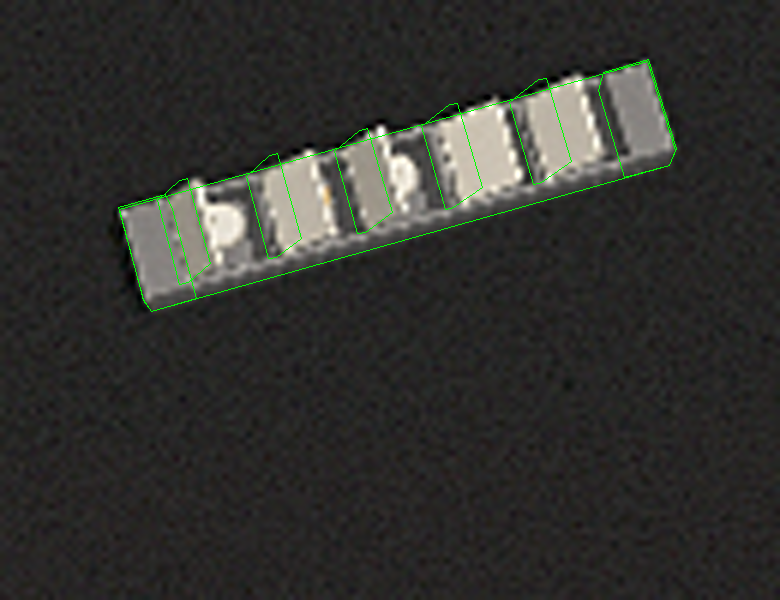

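View pics/ov2.png

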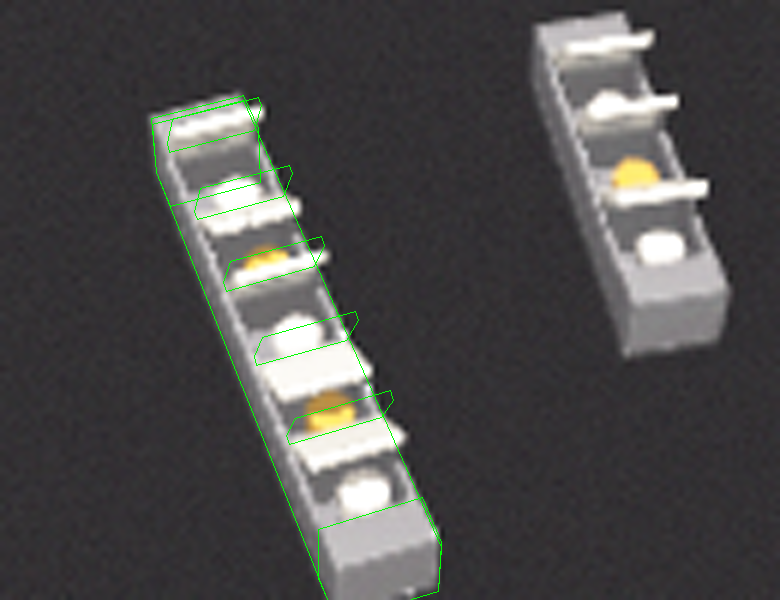

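The overlay from the top camera fits the box outline, and lids 1 to 5 hinge on the left, which is the +y end. The side view is about 1.5 px off, within calibration error. The pose is about (511, -34.5), yaw 0.243. Next I close the fingers, go over the +y end strip and feel for its height.

```bash
cat >> h.py <<'E'
from scipy.spatial.transform import Rotation as Ro
A=.243; O=np.array([511,-34.5]); U=np.array([-np.sin(A),np.cos(A)])
def tool(s):
    x=np.r_[s*U,0]; z=np.array([0,0,-1.]); return Ro.from_matrix(np.c_[x,np.cross(z,x),z]).as_rotvec()
def at(y,z): return np.r_[O+y*U,z]
E
python3 - <<'E'
from h import *
s=robot.sense(); print(s["t"])
robot.move_gripper(0,20)
q0=np.array(s["joint_pos"]); best=None
for sg in(1,-1):
    q=robot.inverse_kinematics(at(125,130),tool(sg)); q2=robot.inverse_kinematics(at(-125,60),tool(sg))
    print(sg,None if q is None else np.round(q,2),None if q2 is None else np.round(q2,2))
    if q is not None and q2 is not None and (best is None or abs(q[5])<best[0]): best=(abs(q[5]),sg)
sg=best[1]; open("sg","w").write(str(sg))
robot.movep(at(125,150),tool(sg)); print(robot.sense()["t"])
robot.movel(at(125,70),rate=100); robot.hold(.3)
s=robot.sense(); print(s["t"],np.round(s["eef_pos"],2),np.round(s["wrist_force"],2),s["opening"])
hit=robot.movel(at(125,53),rate=12,threshold=2)
s=robot.sense(); print(hit,s["t"],np.round(s["eef_pos"],2),np.round(s["wrist_force"],2))
for n in("top","side"):
    c=robot.read_camera(n); 
    u,v=((250,160),(245,110))[n=="side"]
    cv2.imwrite(f"pics/t_{n}.png",cv2.resize(c["img"][v:v+120,u:u+150],None,fx=5,fy=5,interpolation=cv2.INTER_CUBIC))
E
```

```text
1.5
1 [ 0.02  0.41  1.79 -0.    0.94 -0.22] [-0.42  0.62  1.64 -0.    0.88 -0.66]
-1 [ 0.02  0.41  1.79 -0.    0.94  2.92] [-0.42  0.62  1.64 -0.    0.88  2.48]
4.7667
6.0167 [481.11  86.86  70.4 ] [-0.23 -0.69  0.42] -0.12601788233521954
True 7.0417 [480.89  86.81  56.73] [-0.21 -0.6   4.61]
```

View pics/t_side.png

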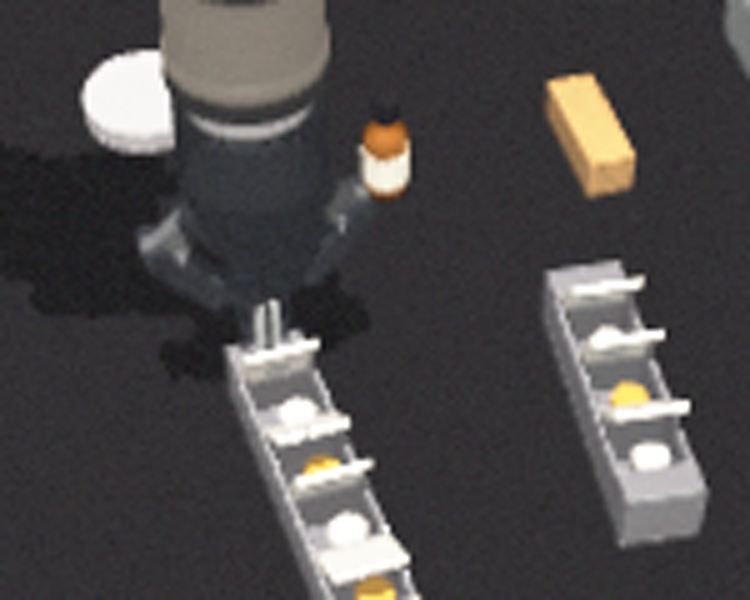

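The tip stands on the middle of the +y end strip, just behind lid 1 (about (265, 345) in the crop). Contact came at TCP z = 56.7, against 57 expected. I'll ease up slightly and sweep.

```bash
python3 - <<'E'
from h import *
robot.movel(at(125,57.2),rate=10); robot.hold(.2)
s=robot.sense(); print(s["t"],np.round(s["eef_pos"],2),np.round(s["wrist_force"],2))
z=57.2
if s["wrist_force"][2]<1.2: z=57.2-max(0,s["eef_pos"][2]-57.2)
hit=robot.movel(at(-118,z),rate=50,threshold=8)
s=robot.sense(); print(z,hit,s["t"],np.round(s["eef_pos"],2),np.round(s["wrist_force"],2),(np.array(s["eef_pos"])[:2]-O)@U)
for n in("top","side"):
    c=robot.read_camera(n); u,v=((250,160),(245,150))[n=="side"]
    cv2.imwrite(f"pics/s_{n}.png",cv2.resize(c["img"][v:v+120,u:u+150],None,fx=5,fy=5,interpolation=cv2.INTER_CUBIC))
E
```

```text
7.6 [480.79  86.84  57.04] [ 0.32 -0.24  0.17]
57.2 False 12.6083 [ 539.39 -149.     57.22] [0.04 0.1  0.14] -117.96921733442409
```

View pics/s_side.png

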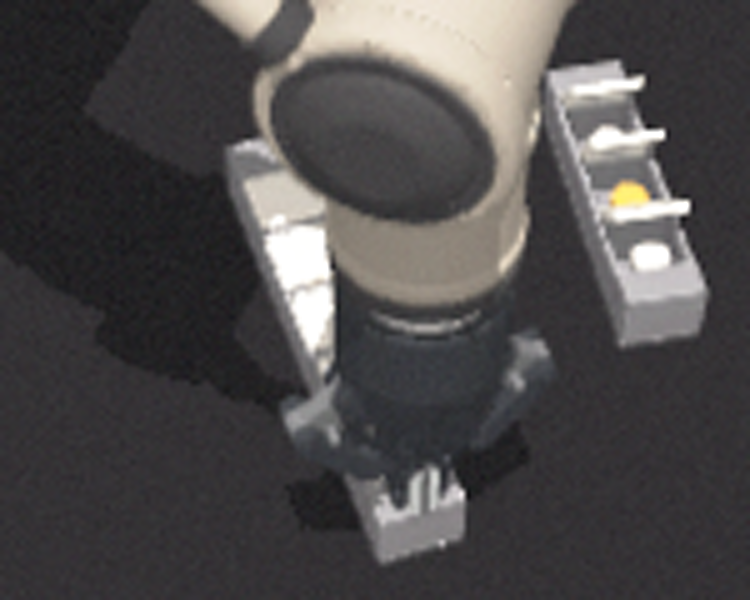

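The tip is on the far end strip (crop about (425, 500)). Lids 1 to 3 show flat and the arm hides the others. I'll lift straight up, clear the view and check before handing in.

```bash
python3 - <<'E'
from h import *
robot.movel(at(-118,200),rate=120); 
robot.move_joints([-1.3]+list(robot.sense()["joint_pos"][1:])); robot.hold(.3)
s=robot.sense(); print(s["t"],np.round(s["eef_pos"],1),np.round(s["wrist_force"],2))
ims=[]
for n in("top","side"):
    c=robot.read_camera(n); u,v=((250,140),(265,160))[n=="side"]
    ims.append(cv2.resize(c["img"][v:v+110,u:u+130],None,fx=3,fy=5,interpolation=cv2.INTER_CUBIC) if 0 else cv2.resize(c["img"][v:v+110,u:u+130],None,fx=3,fy=3,interpolation=cv2.INTER_CUBIC))
cv2.imwrite("pics/end.png",np.hstack(ims))
E
```

```text
16.1083 [ 222.2 -513.2  199.3] [-0.44  0.09 -0.24]
```

View pics/end.png

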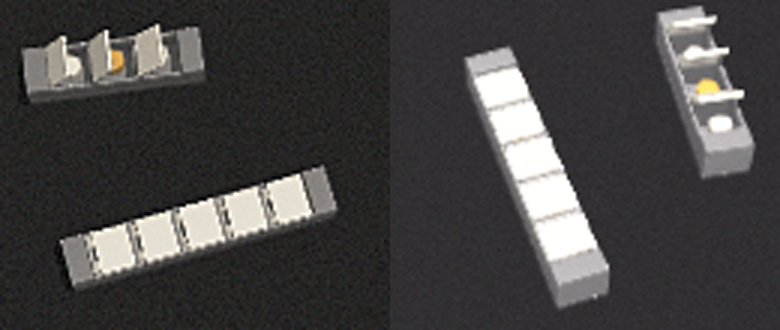

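All five lids lie flat in both views. The box has not moved and the short box still has its three lids open.

```bash
python3 -c "
from rig import robot
print(robot.hand_in())"
```

```text
the job is handed in; nothing more can be done
None
```

All five lids of the long box were shut in a single light pass from the hinge end, the short box was left with its lids open, the hand is clear, and the job was handed in at about 16 s (limit 42 s).

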